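# Unlock the pen hardness tester and hold it square on the ringed spot

### The arm

A 7-joint arm with a two-finger parallel gripper is mounted at the origin on a cart in front of the work surface, level with it; the furniture and walls round the work are solid. World frame = base frame: x ahead of the robot, y to its left, z up, the work surface at z = 0. Lengths are in m, angles in rad, forces in N, time in s.
With the tool pointing down it reaches from about 0.425 to 0.8 m from the base axis. Payload 8.3 kg.
Tool frame: the origin (TCP) lies at the very end of the fingers, on their centre line; the grasp point (between the pads) lies 19 mm behind it; z points along the fingers, y is the line along which they close (so a half turn about z gives the same grasp; the last joint's range is limited). The gripper opens to 85 mm and grips with 20 to 120 N. Pads are 22 mm wide; open, the fingers measure 114 mm over their backs; the gripper's body (76 mm by 85 mm) begins 54 mm behind the grasp point. The pads swing forward as they close: fully open they stand 13 mm farther back than shut.
Start: joints at [-1.242, 0.383, 0.016, 1.37, -0.006, 1.388, -0.046], TCP at [0.239, 0.578, 0.231] pointing down, gripper open.
Joint ranges: [-2.95, 2.95], [-0.25, 2.06], [-1.52, 1.56], [0.18, 2.33], [-1.44, 4.58], [0.02, 2.06], [-3.01, 3.01]. Speed limits (rad/s): [2.39, 2.39, 3.01, 3.01, 3.14, 3.14, 3.14].

### API

Orientations are given as a 3x3 rotation matrix whose columns are the frame's x, y, z axes.
In Python, from bench import ctrl gives the robot as it stands.
- The arm moves only by the tool servo_tool, never from a script. Its argument "series" is a list of rows, each a list of 4 numbers: the shift along the tool's x, y, z normalised to -1 to 1, where 1 is 250 mm, then the turn about the tool's z normalised to -1 to 1, where 1 is 45 degrees. A call has 1 to 20 rows; each row is the pose to reach, as a shift and turn from the pose commanded when the call began, along the tool's axes at that moment; what a row does not reach only later rows make up. A row lasts 1/12 s, in which the tool goes at most 41.7 mm and 7.16 degrees, less where a joint would pass 70% of its speed; a pose out of reach is approached as far as the arm can. A call with a number of a shift or a turn outside -1 to 1 is refused whole. A call with a gripper value outside its range is refused whole. "hand" is the gripper command: -1 is fully open, 1 is shut, values between are in proportion, set as the call begins (left out, the last holds). The fingers move at their own pace and stop on an object; "grip_force" is the grip in N (left out, the last holds). Time passes only in rows, so rows that repeat a pose let the fingers close. It gives the time, the measured TCP pose, the force, the opening and the grip force at its end, in the units of the state.
- ctrl.state(): the state, without advancing time (a new reading comes with each control period).
- ctrl.camera(name): name is "side" or "top"; returns a dict with "image" (420x560x3 uint8, red, green, blue), "fov_y" (degrees; the focal length in pixels is half the picture's height over the tangent of half this angle, whatever the lens; pixels are square), "cx", "cy" (the principal point, pixels), "extrinsics" (4x4, takes a point from camera to world coordinates). Camera axes: x right, y down, z forward; pixel columns grow to the right and rows downward; lengths in m; the calibration is good to about 2 mm. A picture is of the moment at which its call begins. There is no depth.
- ctrl.finish_job(): hands the job in; it is judged then, once.
The state is a dict: "t": time; "joint_positions": joint angles; "dq": joint speeds; "joint_efforts": joint torques, N m; "ee_pos": TCP position; "tool_rot": TCP orientation; "ft_force": force on the tool from outside, world axes, zero at the start; "torque": the same for the moment, N m; "grip_width": finger opening in m; "grasp_force": force on a finger pad.
Only numpy, scipy, OpenCV 4.12 (cv2) and the standard library are available. Lean on these libraries where they do the work, as an engineer would, in place of code of your own. Each camera call takes 0.05 s, during which the arm holds its last target. There are 200 camera calls.

### The job

Draw the locking pin out of its bore in the tester's stand, park it lying in the open notch beside the bore and let go of it. Then lift the pen hardness tester out of its socket and press its sprung tip lightly (about 3 N, so that the tip is about halfway in and not bottomed) on the middle of the raised ring on the tilted rubber table, with the pen square to the rubber and the table left at its angle. Finish while holding it there like that, without letting go, and leave the beaker and the tape roll alone.

Things in the scene. Friction and masses are not known exactly. Their poses are not given: they have to be found in the camera images.
- stand: Fixed aluminium stand, 150 mm long in y. Origin on the worktop under the centre of the tester's socket (square hole 21 mm; recess 40 mm wide, 8 mm deep at its mouth); z up. Block top and flat bed at z = 56 mm; the bed reaches to y = -114 mm, x from -59 to 24 mm. Bore and open notch stand side by side on the bed, from y = -50 to y = -22 mm, both running along y.
- bore (a point): Middle of the -y end of the bore's floor, at (0, -50, 56) mm in the stand's frame, axes the stand's. The bore is a bridge over the bed: passage 13 mm wide, 12 mm high; walls and roof x from -20 to 20 mm, roof top at z = 76 mm.
- notch (a point): Middle of the -y end of the notch's floor, at (-36, -50, 56) mm in the stand's frame, axes the stand's. The notch is an open-topped slot 14 mm wide, 13 mm deep, 28 mm long; enter it from above or from this end. Parked, the pin's origin lies about 30 mm to -y of this point (20 to 50 will do), tip towards +y, shank on the floor.
- pin: Loose steel locking pin, 80 g. Origin on its underside below the middle of its upright grip plate (10 mm thick in x, 36 long in y, 44 high). Square shank 10 x 10 mm, tip at y = 68 mm; shoulder 24 wide, 10 high at y = 20.5 to 28 mm. Starts in the bore along the stand's y, origin 30 to 33 mm to -y of point bore, tip over the tester's collar, locking it. Its tip leaves the bore after 40 mm.
- tester: Loose pen-shaped tester, 150 g, 132 mm long, upright in the socket at the start (origin 48 mm above the worktop). Origin on its axis under its collar; z away from the tip. Barrel 18 mm dia., z = -26 to 0; collar 36 mm dia., 0 to 6; neck 16 mm dia. to z = 30; square handle 24 x 24 mm (along x, y; within a few degrees of the stand's) z = 30 to 92 mm.
- tip (a point): The end of the tester's sprung tip, an 8 mm ball on the tester's axis, 40 mm below the tester's origin when out (z = -40 mm). Axes are the tester's.
- plunger (a joint): How far the tip is pushed into the tester (m): 0 fully out, 0.012 bottomed. Spring: 0.6 N as it begins to move, then 0.4 N per mm more: 3 N at 0.006.
- table_base: Fixed grey base of the tilting table, 125 x 120 x 10 mm, with two cheeks 36 mm high at its front edge. Origin on the worktop under its middle, z up. The table's hinge axis lies along its y at x = -50 mm, z = 25 mm.
- table (a joint): Tilt of the table (rad): 0 level; as it grows the far (+x) edge rises, so that the rubber faces up and towards the base's -x. Starts between 0.15 and 0.45. The hinge is stiff (about 3 N m of friction) and stays where it is under a light push.
- spot (a point): Middle of the raised steel ring on the rubber (ring 22 mm diameter, 2.4 mm wire standing 1.4 mm proud), on the rubber's surface. The rubber is 92 x 86 mm on a plate 114 x 98 mm. Axes are the table's: z square out of the rubber, x up the slope. The ring is 66 mm up from the hinge axis and 16 mm to +y of the middle.
- beaker: Bystander: 250 ml glass beaker, 73 mm wide, 90 mm high. Origin under its middle.
- tape: Bystander: roll of tape lying flat, 55 mm wide, 19 mm high. Origin under its middle.

How it is judged:
On the way, in this order (a step that is already met when the one before it is completed fails the run):
1. the pin lies parked in the open notch and has been let go, the tester still in its socket (x of pin in the frame of stand between -0.044 and -0.028 m and y of pin in the frame of stand between -0.1 and -0.07 m and z of pin in the frame of stand below 0.06 m and angle between pin's own z axis and vertical below 0.2 rad and contact force between the fingers and pin below 0.1 N and z of tester in the frame of stand below 0.056 m), for 0.2 s.
2. the tester is lifted clear of its socket in the fingers (z of tester in the frame of stand above 0.09 m and contact force between the fingers and tester above 2 N), for 0.1 s.
At the end, for the whole second after the job is handed in: Fingers hold the tester: tip within 7 mm of the ring's middle, axis within 0.12 rad of square, tip in 3 to 9.5 mm pressing 1 to 6 N, still; spot moved under 6 mm; pin upright on the notch floor, within 8 mm across it, its plate 70 to 100 mm from the socket (distance between tip and spot below 0.007 m and angle between the z axis of tester and the z axis of spot, either way round below 0.12 rad and value of joint plunger between 0.003 and 0.0095 m and contact force between tester and table_base between 1 and 6 N and contact force between the fingers and tester above 2 N and contact force between tester and stand below 0.1 N and linear speed of tester below 0.02 m/s and distance of spot from where it was at the start of the episode below 0.006 m and x of pin in the frame of stand between -0.044 and -0.028 m and y of pin in the frame of stand between -0.1 and -0.07 m and z of pin in the frame of stand below 0.06 m and angle between pin's own z axis and vertical below 0.2 rad); the arm keeps its last pose, push and grip.
It fails at once if the tester is pressed on the table with more than 12 N (contact force between tester and table_base above 12 N).
It fails at once if the beaker or the tape roll is moved more than 15 mm (distance of any of beaker, tape from where it was at the start of the episode above 0.015 m).
It also fails if it takes over 46 s, if anything falls off the work surface, if the arm or the gripper's body presses on something with over 40 N, if the wrist force passes 120 N, or if a joint passes its speed limit or range.

## Working session

There is one attempt and no reset: what is moved stays moved. The work goes in short steps, Python scripts to look and compute and a tool call to move; the robot and the scene stay as the last step left them, time stands still between calls to the robot, and variables do not carry over. Pictures are saved under pics/ and viewed, at most 10 in all, crops included, and the job is handed in when it is done.

Besides the shell and the picture viewer there is one more tool, called after "Request:" by a JSON object that holds its "op" and its "data", one argument or row to a line. servo_tool: Moves the arm, as the interface text tells. Its arguments: {"type":"object","properties":{"series":{"type":"array"},"hand":{"type":"number"},"grip_force":{"type":"number"}},"required":["series"]}

```bash
mkdir -p pics; ls
cat > h.py <<'E'
import numpy as np, cv2
from bench import ctrl
def snap(n,f):
    c=ctrl.camera(n); cv2.imwrite(f'pics/{f}.png',c['image'][...,::-1])
    np.savez(f'pics/{f}.npz',E=c['extrinsics'],fov=c['fov_y'],c=[c['cx'],c['cy']]); return c
def ray(f,u,v):
    d=np.load(f'pics/{f}.npz'); E=d['E']; F=210/np.tan(np.radians(d['fov'])/2)
    r=E[:3,:3]@np.array([(u-d['c'][0])/F,(v-d['c'][1])/F,1]); return E[:3,3],r
def onz(f,u,v,z):
    o,r=ray(f,u,v); return o+r*(z-o[2])/r[2]
def proj(f,P):
    d=np.load(f'pics/{f}.npz'); E=d['E']; F=210/np.tan(np.radians(d['fov'])/2)
    p=(np.atleast_2d(P)-E[:3,3])@E[:3,:3]; return p[:,:2]/p[:,2:]*F+d['c']
E
python3 - <<'E'
from h import *
for n in('top','side'):
    c=snap(n,n+'0'); print(n,c['fov_y'],c['extrinsics'].round(3).tolist())
s=ctrl.state(); print(s['t'],s['ee_pos'],s['tool_rot'],s['grip_width'])
a=[cv2.resize(cv2.imread(f'pics/{n}0.png'),(800,600),interpolation=cv2.INTER_CUBIC) for n in('top','side')]
cv2.imwrite('pics/t0b.png',a[0]);cv2.imwrite('pics/s0b.png',a[1])
E
```

```text
pics
top 47.265355752996264 [[-0.005, -0.989, 0.145, 0.406], [-0.996, 0.017, 0.084, 0.007], [-0.085, -0.144, -0.986, 0.908], [0.0, 0.0, 0.0, 1.0]]
side 50.818089966096274 [[0.512, -0.454, 0.729, -0.083], [-0.859, -0.276, 0.43, -0.287], [0.006, -0.847, -0.532, 0.53], [0.0, 0.0, 0.0, 1.0]]
0.1 [0.23844815 0.5772266  0.23035892] [[-9.24243337e-01  3.81803369e-01 -6.64810495e-04]
 [ 3.81803947e-01  9.24241817e-01 -1.67619021e-03]
 [-2.55294086e-05 -1.80303490e-03 -9.99998374e-01]] 0.08529729189438033
```

View pics/t0b.png

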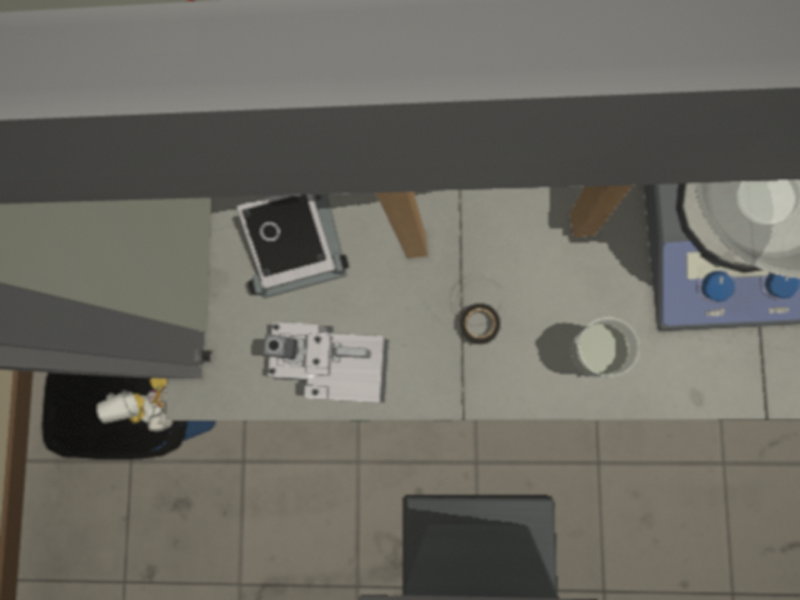

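View pics/s0b.png

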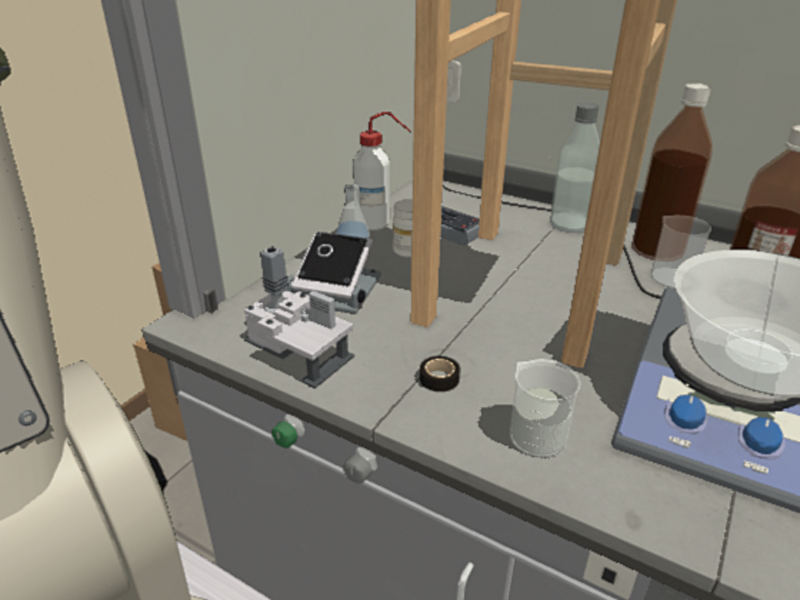

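Run:
```python
import cv2,numpy as np
def crop(f,u,v,w,h,s): return cv2.resize(cv2.imread(f'pics/{f}.png')[v:v+h,u:u+w],None,fx=s,fy=s,interpolation=cv2.INTER_CUBIC)
cv2.imwrite('pics/c1.png',crop('top0',155,130,128,160,3.75)) 
cv2.imwrite('pics/c2.png',crop('side0',165,160,110,110,5.4))
```

```text
(no output)
```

View pics/c1.png

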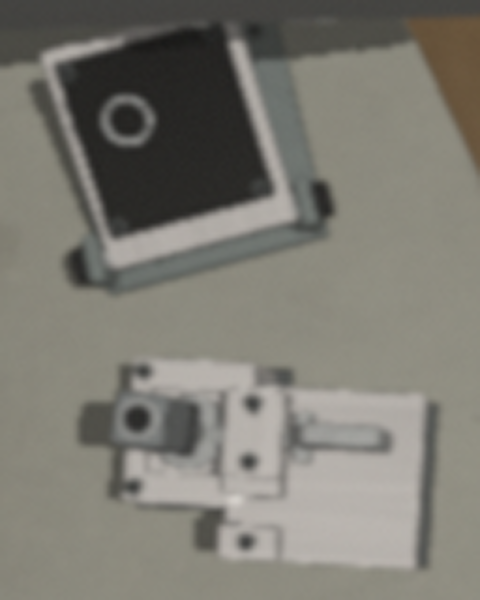

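View pics/c2.png

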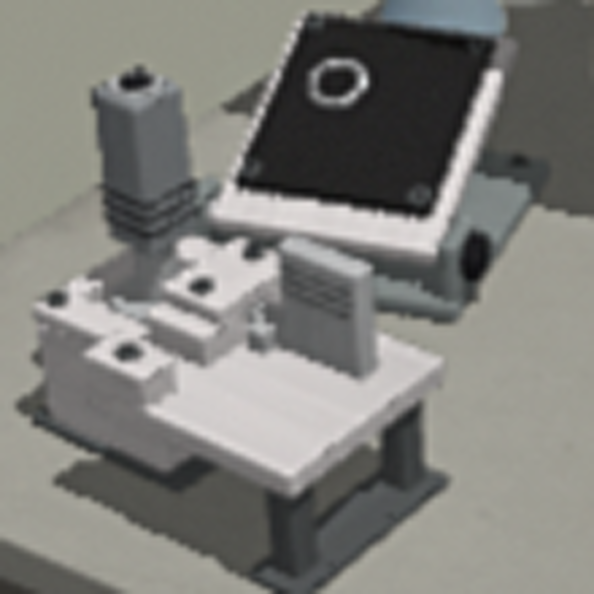

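```bash
cat > fit.py <<'E'
from h import *
from scipy.optimize import least_squares
T=lambda u,v:(155+u/3.75-.37,130+v/3.75-.37)
S=lambda u,v:(165+u/5.4-.41,160+v/5.4-.41)
Rz=lambda a:np.array([[np.cos(a),-np.sin(a),0],[np.sin(a),np.cos(a),0],[0,0,1]])
def solve(obs,model,p0,name):
    def f(p):
        return np.concatenate([(proj(im,model(p,q))[0]-uv) for im,q,uv in obs])
    r=least_squares(f,p0,loss='soft_l1'); print(name,r.x.round(4),'res',r.fun.reshape(-1,2).round(1).tolist()); return r.x
t,s='top0','side0'
B=[(t,(24,-114,56),T(430,400)),(t,(-59,-114,56),T(420,568)),(t,(20,-50,76),T(288,390)),(t,(-20,-50,76),T(284,495)),(t,(-20,-22,76),T(222,492)),(t,(20,-22,76),T(227,390)),
(s,(24,-114,56),S(443,358)),(s,(-59,-114,56),S(292,487))]
st=solve(B,lambda p,q:Rz(p[2])@np.array(q)/1000+[p[0],p[1],0],[.4,.2,0],'stand')
P=[(t,(0,-18,44),T(389,434)),(t,(0,18,44),T(302,425)),(s,(0,18,44),S(290,241)),(s,(0,-18,44),S(367,268))]
solve(P,lambda p,q:Rz(p[2])@np.array(q)/1000+[p[0],p[1],.056],[.4,.1,0],'pin')
H=[(t,(0,0,92),T(138,418)),(s,(0,0,92),S(136,82))]
solve(H,lambda p,q:np.array([p[0],p[1],.14]),[.4,.2],'tester(z=.14)')
def tm(p,q):
    a=p[4]; Ry=np.array([[np.cos(a),0,-np.sin(a)],[0,1,0],[np.sin(a),0,np.cos(a)]])
    q=np.array(q,float)
    if q.any(): q=q+[p[5],-.016,0]
    return Rz(p[3])@Ry@q+p[:3]
x,y=.046,.043
R=[(t,(0,0,0),T(128,121)),(s,(0,0,0),S(338,83)),(t,(-x,y,0),T(112,240)),(t,(-x,-y,0),T(272,190)),(t,(x,y,0),T(63,68)),(t,(x,-y,0),T(226,26)),
(s,(-x,y,0),S(235,185)),(s,(-x,-y,0),S(432,215)),(s,(x,-y,0),S(497,40)),(s,(x,y,0),S(305,15))]
R=[(a,b,c) for a,b,c in R]
solve(R,tm,[.6,.2,.06,0.2,.3,-.01],'spot xyz,yaw,tilt,off')
E
python3 fit.py
```

```text
stand [ 0.4597  0.2289 -0.0413] res [[-0.6, -0.2], [0.1, 1.9], [-0.3, 2.7], [-0.5, -2.5], [0.3, -2.2], [0.3, 2.2], [0.7, 0.6], [0.3, -1.0]]
pin [ 0.461   0.1475 -0.1016] res [[-2.0, 0.3], [0.4, 0.7], [0.5, -1.2], [0.7, 0.0]]
tester(z=.14) [0.4649 0.2309] res [[-0.2, 0.1], [0.3, 0.1]]
spot xyz,yaw,tilt,off [ 0.6179  0.262   0.0612  0.2386  0.4398 -0.0111] res [[0.2, -0.2], [0.5, 0.4], [0.1, 0.7], [1.3, 2.5], [-2.5, -0.4], [-0.9, -1.3], [-0.3, 0.0], [-0.3, 0.6], [0.2, 0.0], [0.7, -0.5]]
```

```bash
sed -i 's/^B=.*/B=[(t,(24,-114,56),T(429,400)),(t,(-59,-114,56),T(420,565)),(t,(0,-36,76),T(251,432.5)),(t,(20,-50,76),T(288,391)),(t,(20,-22,76),T(227,390)),(t,(-2,2,140),T(138,418)),(s,(-2,2,140),S(136,82)),/; s/,(s,(-59,-114,56),S(292,487))/,(s,(-59,-114,56),S(292,485))/; s/T(389,434)/T(384,434)/; s/(-2,2,140)/(0,0,140)/g' fit.py; python3 fit.py
python3 - <<'E'
from h import *
s=ctrl.state();print(s['ee_pos'],s['tool_rot'].round(3).tolist())
E
```

```text
stand [ 0.4644  0.2298 -0.0647] res [[-0.6, -1.3], [-1.3, 1.5], [0.6, 0.3], [-0.6, 0.4], [0.1, -0.1], [0.5, 0.4], [0.6, 0.3], [1.1, -0.0], [-0.0, -1.7]]
pin [ 0.4611  0.1477 -0.1052] res [[-0.9, 0.3], [0.2, 0.7], [0.4, -1.3], [0.6, -0.0]]
tester(z=.14) [0.4649 0.2309] res [[-0.2, 0.1], [0.3, 0.1]]
spot xyz,yaw,tilt,off [ 0.6179  0.262   0.0612  0.2386  0.4398 -0.0111] res [[0.2, -0.2], [0.5, 0.4], [0.1, 0.7], [1.3, 2.5], [-2.5, -0.4], [-0.9, -1.3], [-0.3, 0.0], [-0.3, 0.6], [0.2, 0.0], [0.7, -0.5]]
[0.23844815 0.5772266  0.23035892] [[-0.924, 0.382, -0.001], [0.382, 0.924, -0.002], [-0.0, -0.002, -1.0]]
```

```bash
cat >> h.py <<'E'
def plan(P,yaw=None,pr=True):
    "world target -> normalised tool shift; yaw=world angle (deg) of tool y"
    s=ctrl.state(); R=s['tool_rot']; d=R.T@(np.array(P)-s['ee_pos'])/.25
    y=np.degrees(np.arctan2(R[1,1],R[0,1])); tr=None if yaw is None else -((yaw-y+180)%360-180)/45
    print('t%.2f'%s['t'],'at',s['ee_pos'].round(4),'yaw %.1f'%y,'row',d.round(4),'turn',tr,'F',s['ft_force'].round(1),'w',round(s['grip_width'],4),'gf',round(s['grasp_force'],1)); return d
E
python3 - <<'E'
from h import *
for z in(0,.2): print(onz('top0',143,249,z),onz('top0',147,140,z))
for z in(.3,.5): print('jamb near',z,onz('top0',140,262,z),onz('top0',0,200,z))
print('beaker,tape',onz('top0',424,244,.02),onz('top0',336,226,.02))
plan((.28,.40,.25),30); plan((.38,.2,.25),-3.7)
E
```

```text
[0.46152608 0.36716048 0.        ] [0.68021419 0.36770158 0.        ]
[0.44932596 0.28774113 0.2       ] [0.61983459 0.28816303 0.2       ]
jamb near 0.3 [0.4264299  0.25136177 0.3       ] [0.51156996 0.45075189 0.3       ]
jamb near 0.5 [0.41975655 0.17084658 0.5       ] [0.47688107 0.30462689 0.5       ]
beaker,tape [ 0.46428944 -0.16479554  0.02      ] [ 0.49922129 -0.00680826  0.02      ]
t0.10 at [0.2384 0.5772 0.2304] yaw 67.6 row [-0.4243 -0.5919 -0.0775] turn 0.8345450943710451 F [ 0.4  0.5 -0.6] w 0.0853 gf 0.0
t0.10 at [0.2384 0.5772 0.2304] yaw 67.6 row [-1.0994 -1.1786 -0.0764] turn 1.5834339832599345 F [ 0.4  0.5 -0.6] w 0.0853 gf 0.0
```

Request:
{"op": "servo_tool", "data": {
  "series": [
    [-0.42,-0.59,-0.08,0.83],
    [-0.42,-0.59,-0.08,0.83],
    [-0.42,-0.59,-0.08,0.83],
    [-0.42,-0.59,-0.08,0.83],
    [-0.42,-0.59,-0.08,0.83],
    [-0.42,-0.59,-0.08,0.83],
    [-0.42,-0.59,-0.08,0.83],
    [-0.42,-0.59,-0.08,0.83]
  ],
  "hand": 0,
  "grip_force": 60
}}

```text
t: 0.77
ee_pos: [0.279, 0.4013, 0.2512]
tool_rot: [[-0.505, 0.863, -0.0], [0.863, 0.505, -0.0], [0.0, -0.0, -1.0]]
ft_force: [-0.8, -0.5, -0.8]
grip_width: 0.0426
grasp_force: 0.0
```

Run:
```python
from h import *
plan((.46,.148,.20),-3.7)
```

```text
t0.77 at [0.279  0.4013 0.2512] yaw 30.3 row [-1.2402  0.1136  0.2044] turn 0.7558350181403751 F [-0.8 -0.5 -0.8] w 0.0426 gf 0.0
```

Request:
{"op": "servo_tool", "data": {
  "series": [
    [-0.97,0.09,0.05,0.76],
    [-0.97,0.09,0.05,0.76],
    [-0.97,0.09,0.05,0.76],
    [-0.97,0.09,0.05,0.76],
    [-0.97,0.09,0.05,0.76],
    [-0.97,0.09,0.05,0.76],
    [-0.97,0.09,0.05,0.76],
    [-0.97,0.09,0.05,0.76]
  ]
}}

```text
t: 1.43
ee_pos: [0.4218, 0.2016, 0.2383]
tool_rot: [[0.072, 0.997, -0.0], [0.997, -0.072, -0.001], [-0.001, -0.0, -1.0]]
ft_force: [-0.8, 0.2, -0.4]
grip_width: 0.0425
grasp_force: 0.0
```

Run:
```python
from h import *
plan((.46,.148,.066),-3.7)
```

```text
t1.43 at [0.4218 0.2016 0.2383] yaw -4.1 row [-0.2023  0.1682  0.6895] turn -0.008976415946134214 F [-0.8  0.2 -0.4] w 0.0425 gf 0.0
```

Request:
{"op": "servo_tool", "data": {
  "series": [
    [-0.2,0.17,0.15,0],
    [-0.2,0.17,0.15,0],
    [-0.2,0.17,0.3,0],
    [-0.2,0.17,0.4,0],
    [-0.2,0.17,0.5,0],
    [-0.2,0.17,0.58,0],
    [-0.2,0.17,0.64,0],
    [-0.2,0.17,0.68,0],
    [-0.2,0.17,0.68,0],
    [-0.2,0.17,0.68,0]
  ]
}}

```text
t: 2.27
ee_pos: [0.4594, 0.1511, 0.0686]
tool_rot: [[0.067, 0.998, -0.001], [0.998, -0.067, -0.0], [-0.001, -0.001, -1.0]]
ft_force: [-0.0, 0.4, 0.9]
grip_width: 0.0428
grasp_force: 0.0
```

Run:
```python
from h import *
plan((.46,.148,.066),-3.7)
snap('top','top1');snap('side','side1')
a=cv2.imread('pics/top1.png')[130:290,150:290];b=cv2.imread('pics/side1.png')[130:290,160:290]
cv2.imwrite('pics/c3.png',cv2.resize(np.hstack([a,b]),None,fx=2.95,fy=2.95,interpolation=cv2.INTER_CUBIC))
```

```text
t2.27 at [0.4594 0.1511 0.0686] yaw -3.9 row [-0.0123  0.0034  0.0106] turn -0.0036356343037911958 F [-0.   0.4  0.9] w 0.0428 gf 0.0
```

View pics/c3.png

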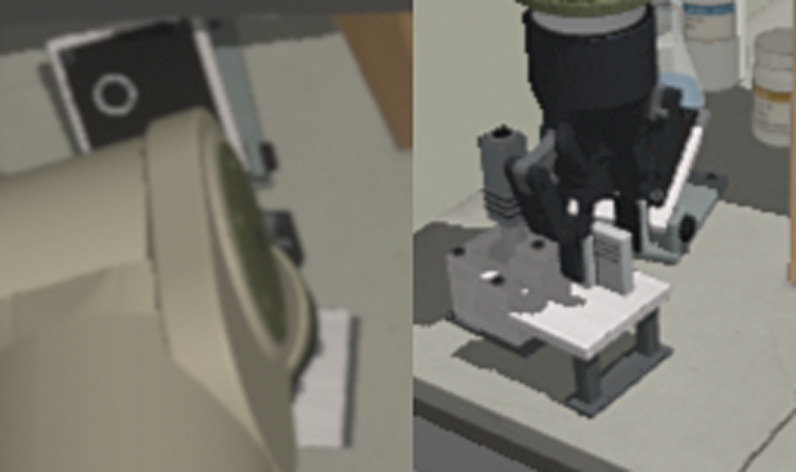

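Request:
{"op": "servo_tool", "data": {
  "series": [
    [0,0,0,0],
    [0,0,0,0],
    [0,0,0,0],
    [0,0,0,0],
    [0,0,0,0],
    [0,0,0,0],
    [0,0,-0.004,0],
    [0,0,-0.004,0]
  ],
  "hand": 1,
  "grip_force": 60
}}

```text
t: 3.03
ee_pos: [0.4596, 0.1501, 0.0699]
tool_rot: [[0.07, 0.998, -0.0], [0.998, -0.07, 0.0], [0.0, -0.0, -1.0]]
ft_force: [-0.1, -0.5, -0.2]
grip_width: 0.0095
grasp_force: 58.4
```

Request:
{"op": "servo_tool", "data": {
  "series": [
    [-0.02,0,0,0],
    [-0.05,0,0,0],
    [-0.08,0,0,0],
    [-0.11,0,0,0],
    [-0.14,0,0,0],
    [-0.17,0,0,0],
    [-0.184,0,0,0],
    [-0.184,0,0,0],
    [-0.184,0,0,0]
  ]
}}

```text
t: 3.78
ee_pos: [0.4565, 0.1041, 0.0698]
tool_rot: [[0.07, 0.998, -0.0], [0.998, -0.07, 0.0], [0.0, -0.0, -1.0]]
ft_force: [-0.3, -0.1, -0.3]
grip_width: 0.0091
grasp_force: 58.4
```

Run:
```python
from h import *
plan((.46,.148,.066),-3.7)
snap('side','side2')
a=cv2.imread('pics/side2.png')[130:290,150:320]
cv2.imwrite('pics/c4.png',cv2.resize(a,None,fx=3.7,fy=3.7,interpolation=cv2.INTER_CUBIC))
```

```text
t3.78 at [0.4565 0.1041 0.0698] yaw -4.0 row [0.176  0.0017 0.0153] turn -0.0072125830532096796 F [-0.3 -0.1 -0.3] w 0.0091 gf 58.4
```

View pics/c4.png

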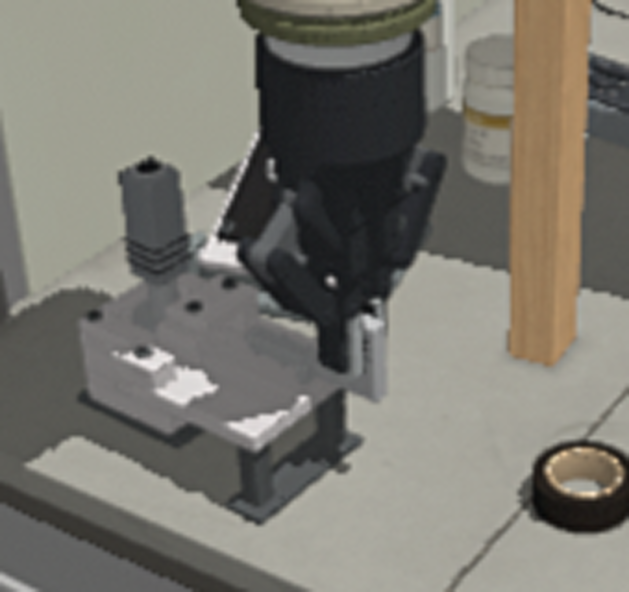

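Request:
{"op": "servo_tool", "data": {
  "series": [
    [0,-0.03,-0.008,0],
    [0,-0.08,-0.008,0],
    [0,-0.12,-0.008,0],
    [0,-0.144,-0.008,0],
    [0,-0.144,-0.004,0],
    [0,-0.144,0,0],
    [0,-0.144,0,0]
  ]
}}

```text
t: 4.42
ee_pos: [0.4209, 0.1069, 0.0698]
tool_rot: [[0.069, 0.998, 0.0], [0.998, -0.069, 0.0], [0.0, 0.0, -1.0]]
ft_force: [1.0, -1.0, -1.2]
grip_width: 0.0086
grasp_force: 58.4
```

Request:
{"op": "servo_tool", "data": {
  "series": [
    [0.02,0,0,0],
    [0.04,0,0,0],
    [0.06,0,0,0],
    [0.07,0,0,0],
    [0.07,0,0,0]
  ]
}}

```text
t: 4.83
ee_pos: [0.4219, 0.1251, 0.0697]
tool_rot: [[0.068, 0.998, -0.0], [0.998, -0.068, -0.0], [-0.0, -0.0, -1.0]]
ft_force: [-0.0, -0.5, -0.6]
grip_width: 0.0088
grasp_force: 58.4
```

Request:
{"op": "servo_tool", "data": {
  "series": [
    [0.02,0,0,0],
    [0.04,0,0,0],
    [0.06,0,0,0],
    [0.08,0,0,0],
    [0.094,0,0,0],
    [0.094,0,0.003,0],
    [0.094,0,0.003,0],
    [0.094,0,0.003,0]
  ]
}}

```text
t: 5.5
ee_pos: [0.4239, 0.1487, 0.0696]
tool_rot: [[0.069, 0.998, 0.001], [0.998, -0.069, 0.001], [0.001, 0.001, -1.0]]
ft_force: [-1.1, 3.2, 4.7]
grip_width: 0.0093
grasp_force: 59.0
```

Run:
```python
from h import *
plan((.46,.148,.066),-3.7)
snap('side','side3')
a=cv2.imread('pics/side3.png')[160:280,150:300]
cv2.imwrite('pics/c5.png',cv2.resize(a,None,fx=4.5,fy=4.5,interpolation=cv2.INTER_CUBIC))
```

```text
t5.50 at [0.4239 0.1487 0.0696] yaw -4.0 row [0.0073 0.1444 0.0144] turn -0.00556705306114951 F [-1.1  3.2  4.7] w 0.0093 gf 59.0
```

View pics/c5.png

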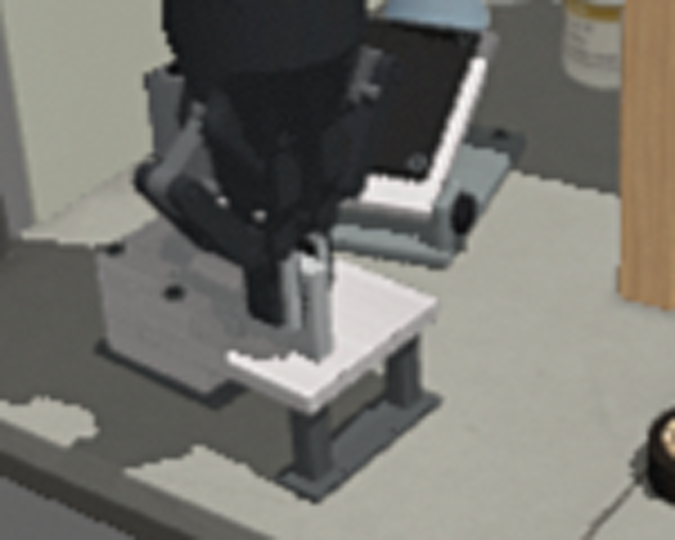

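Request:
{"op": "servo_tool", "data": {
  "series": [
    [0,0,-0.001,0],
    [0,0,-0.001,0],
    [0,0,-0.001,0],
    [0,0,-0.001,0],
    [0,0,-0.001,0]
  ],
  "hand": 0
}}

```text
t: 5.97
ee_pos: [0.4233, 0.1473, 0.0691]
tool_rot: [[0.07, 0.998, -0.0], [0.998, -0.07, -0.0], [-0.0, -0.0, -1.0]]
ft_force: [-1.0, 0.4, 0.1]
grip_width: 0.0431
grasp_force: 0.0
```

Request:
{"op": "servo_tool", "data": {
  "series": [
    [0,0,-0.05,0],
    [0,0,-0.15,0],
    [0,0,-0.3,0],
    [0,0,-0.46,0],
    [0,0,-0.6,0],
    [0,0,-0.6,0],
    [0,0,-0.6,0]
  ]
}}

```text
t: 6.55
ee_pos: [0.4247, 0.1481, 0.2214]
tool_rot: [[0.07, 0.998, 0.004], [0.998, -0.07, 0.003], [0.003, 0.004, -1.0]]
ft_force: [0.2, 0.4, -1.4]
grip_width: 0.0429
grasp_force: 0.0
```

Run:
```python
from h import *
snap('side','side4')
a=cv2.imread('pics/side4.png')[150:280,150:300]
cv2.imwrite('pics/c6.png',cv2.resize(a,None,fx=4.5,fy=4.5,interpolation=cv2.INTER_CUBIC))
plan((.464,.231,.084),86.3); plan((.464,.231,.084),-93.7)
print(ctrl.state()['joint_positions'])
```

```text
t6.60 at [0.4236 0.1477 0.2197] yaw -4.0 row [0.3432 0.1373 0.543 ] turn -2.0066790964162036 F [-1.4  0.5 -0.3] w 0.0427 gf 0.0
t6.60 at [0.4236 0.1477 0.2197] yaw -4.0 row [0.3432 0.1373 0.543 ] turn 1.9933209035837958 F [-1.4  0.5 -0.3] w 0.0427 gf 0.0
[-0.85068155 -0.00895755  0.44564861  1.86083909  0.0035841   1.28762898
 -0.47586804]
```

View pics/c6.png

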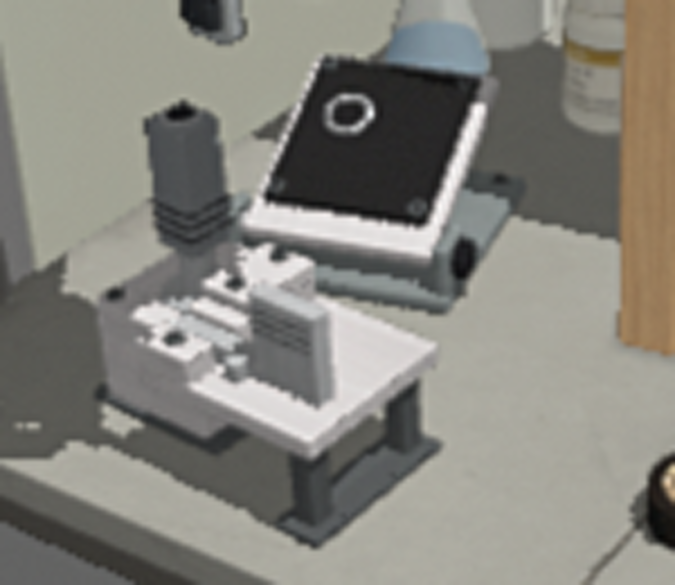

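Request:
{"op": "servo_tool", "data": {
  "series": [
    [0.34,0.14,0,-1],
    [0.34,0.14,0,-1],
    [0.34,0.14,0,-1],
    [0.34,0.14,0,-1],
    [0.34,0.14,0,-1],
    [0.34,0.14,0,-1],
    [0.34,0.14,0,-1]
  ]
}}

```text
t: 7.18
ee_pos: [0.4634, 0.2295, 0.2171]
tool_rot: [[-0.662, 0.75, -0.003], [0.75, 0.662, -0.002], [0.0, -0.004, -1.0]]
ft_force: [0.4, -0.7, -0.7]
grip_width: 0.0428
grasp_force: 0.0
```

Request:
{"op": "servo_tool", "data": {
  "series": [
    [0,0,0,-1],
    [0,0,0,-1],
    [0,0,0,-1],
    [0,0,0,-1],
    [0,0,0,-1],
    [0,0,0,-1],
    [0,0,0,-1],
    [0,0,0,-1]
  ]
}}

```text
t: 7.85
ee_pos: [0.4635, 0.2294, 0.2174]
tool_rot: [[-0.998, 0.068, -0.003], [0.068, 0.998, -0.002], [0.003, -0.002, -1.0]]
ft_force: [-0.5, -0.8, -1.4]
grip_width: 0.0425
grasp_force: 0.0
```

Run:
```python
from h import *
plan((.465,.231,.088),86.3)
print(ctrl.state()['joint_positions'])
```

```text
t7.85 at [0.4635 0.2294 0.2174] yaw 86.1 row [-0.007   0.0079  0.5176] turn -0.00463758676799494 F [-0.5 -0.8 -1.4] w 0.0425 gf 0.0
[-0.78779396  0.15918681  0.30097183  1.69460834 -0.04842531  1.29858165
  1.02535836]
```

Request:
{"op": "servo_tool", "data": {
  "series": [
    [-0.006,0.007,0.1,0],
    [-0.006,0.007,0.2,0],
    [-0.006,0.007,0.28,0],
    [-0.006,0.007,0.36,0],
    [-0.006,0.007,0.43,0],
    [-0.006,0.007,0.49,0],
    [-0.006,0.007,0.517,0],
    [-0.006,0.007,0.517,0],
    [-0.006,0.007,0.517,0]
  ]
}}

```text
t: 8.6
ee_pos: [0.4656, 0.2314, 0.0897]
tool_rot: [[-0.998, 0.071, -0.001], [0.071, 0.998, -0.001], [0.001, -0.001, -1.0]]
ft_force: [0.6, -0.1, 0.2]
grip_width: 0.0428
grasp_force: 0.0
```

Request:
{"op": "servo_tool", "data": {
  "series": [
    [0,0,0,0],
    [0,0,0,0],
    [0,0,0,0],
    [0,0,0,0],
    [0,0,0,0]
  ],
  "hand": 1,
  "grip_force": 30
}}

```text
t: 9.02
ee_pos: [0.4665, 0.232, 0.091]
tool_rot: [[-0.998, 0.07, 0.002], [0.07, 0.998, 0.001], [-0.001, 0.001, -1.0]]
ft_force: [-0.1, 0.2, 4.8]
grip_width: 0.0235
grasp_force: 33.8
```

```bash
cat > tab.py <<'E'
from fit import *
def quad(f,c,box):
    u0,v0,u1,v1=box; g=cv2.cvtColor(cv2.imread(f'pics/{f}.png'),cv2.COLOR_BGR2GRAY)[v0:v1,u0:u1]
    g=cv2.resize(g,None,fx=8,fy=8,interpolation=cv2.INTER_CUBIC); m=(g<95).astype(np.uint8)*255
    m=cv2.morphologyEx(m,cv2.MORPH_OPEN,np.ones((33,33)))
    cs,_=cv2.findContours(m,cv2.RETR_EXTERNAL,cv2.CHAIN_APPROX_NONE); k=max(cs,key=cv2.contourArea)
    h=cv2.convexHull(k); 
    for e in np.linspace(.01,.1,40):
        q=cv2.approxPolyDP(h,e*cv2.arcLength(h,True),True)
        if len(q)==4: break
    q=q[:,0].astype(float); k=k[:,0].astype(float); L=[]
    for i in range(4):
        a,b=q[i],q[(i+1)%4]; d=(b-a)/np.linalg.norm(b-a); t=(k-a)@d/np.linalg.norm(b-a); n=np.abs((k-a)@[-d[1],d[0]])
        p=k[(t>.15)&(t<.85)&(n<8)]; vx,vy,x,y=cv2.fitLine(p.astype(np.float32),cv2.DIST_HUBER,0,.01,.01).ravel(); L.append(np.cross([x,y,1],[x+vx,y+vy,1]))
    P=[np.cross(L[i-1],L[i]) for i in range(4)]
    return [((p[0]/p[2]+.5)/8-.5+u0,(p[1]/p[2]+.5)/8-.5+v0) for p in P]
qs=quad('side0',0,(195,155,265,205)); print(np.round(qs,1).tolist())
print(np.round([S(235,185),S(432,215),S(497,40),S(305,15)],1).tolist())
qt=quad('top0',0,(165,133,235,200)); print(np.round(qt,1).tolist())
print(np.round([T(112,240),T(272,190),T(63,68),T(226,26)],1).tolist())
E
python3 tab.py | tail -4
```

```text
[[222.1, 161.9], [256.6, 166.3], [243.9, 199.9], [207.5, 193.9]]
[[208.1, 193.8], [244.6, 199.4], [256.6, 167.0], [221.1, 162.4]]
[[317.5, 132.6], [516.6, 103.3], [184.6, 193.0], [164.3, 132.6]]
[[184.5, 193.6], [227.2, 180.3], [171.4, 147.8], [214.9, 136.6]]
```

```bash
cat >> tab.py <<'E'
sd=[(s,(x,y,0),qs[0]),(s,(x,-y,0),qs[1]),(s,(-x,-y,0),qs[2]),(s,(-x,y,0),qs[3])]
rg=R[:2]; tp=R[2:6]; p0=[.6,.2,.06,0.2,.3,-.01]
for nm,o in(('side+ring',sd+rg),('+near',sd+rg+tp[:2]),('all',sd+rg+tp)): 
    p=solve(o,tm,p0,nm); print('h',(p[2]-.025-.066*np.sin(p[4]))/np.cos(p[4]))
E
python3 tab.py | tail -6; python3 -c "
from h import *
plan((.4656,.2314,.0897))"
```

```text
side+ring [ 0.6174  0.262   0.062   0.2302  0.4533 -0.0111] res [[-0.5, -0.5], [0.1, 0.5], [0.1, 0.1], [0.0, -0.2], [-0.0, 0.0], [0.3, 0.1]]
h 0.009037370962245536
+near [ 0.6185  0.2636  0.0596  0.2487  0.4521 -0.0094] res [[-0.7, -0.4], [-0.1, 0.3], [0.6, -0.2], [0.4, -0.2], [-0.5, -0.2], [0.1, 0.7], [-0.4, -0.3], [0.6, 1.0]]
h 0.006433005276438359
all [ 0.6175  0.2616  0.0621  0.2197  0.4727 -0.0111] res [[-0.2, -0.7], [0.3, 0.4], [0.0, 0.5], [0.2, -0.0], [0.2, -0.0], [0.5, 0.2], [-0.2, 0.4], [1.1, 3.0], [-2.4, -0.6], [-0.5, -0.7]]
h 0.007863439441787917
t9.02 at [0.4665 0.232  0.091 ] yaw 86.0 row [ 0.0036 -0.0027  0.0053] turn None F [-0.1  0.2  4.8] w 0.0235 gf 33.8
```

Request:
{"op": "servo_tool", "data": {
  "series": [
    [0,0,-0.03,0],
    [0,0,-0.06,0],
    [0,0,-0.09,0],
    [0,0,-0.11,0],
    [0,0,-0.11,0],
    [0,0,-0.11,0]
  ]
}}

```text
t: 9.52
ee_pos: [0.466, 0.2318, 0.1179]
tool_rot: [[-0.998, 0.07, 0.0], [0.07, 0.998, 0.0], [-0.0, 0.001, -1.0]]
ft_force: [-0.8, -0.1, -1.9]
grip_width: 0.0239
grasp_force: 32.8
```

Request:
{"op": "servo_tool", "data": {
  "series": [
    [0.02,0,0,0],
    [0.04,0,0,0],
    [0.055,0,0.002,0],
    [0.072,0,0.003,0],
    [0.088,0,0.005,0],
    [0.104,0,0.008,0],
    [0.12,0,0.011,0],
    [0.136,0,0.015,0],
    [0.152,0,0.02,0],
    [0.168,0,0.026,0],
    [0.184,0,0.03,0],
    [0.2,0,0.036,0],
    [0.2,0,0.036,0],
    [0.2,0,0.036,0]
  ],
  "grip_force": 20
}}

```text
t: 10.68
ee_pos: [0.4154, 0.2353, 0.109]
tool_rot: [[-0.998, 0.069, -0.0], [0.069, 0.998, 0.0], [0.0, 0.0, -1.0]]
ft_force: [0.2, -2.1, 6.5]
grip_width: 0.0235
grasp_force: 31.9
```

Run:
```python
from h import *
plan((.4656,.2314,.0897))
s=ctrl.state(); print(s['torque'])
snap('side','side5');
a=cv2.imread('pics/side5.png')[120:270,130:290]
cv2.imwrite('pics/c7.png',cv2.resize(a,None,fx=4,fy=4,interpolation=cv2.INTER_CUBIC))
```

```text
t10.68 at [0.4154 0.2353 0.109 ] yaw 86.0 row [-0.2014 -0.0018  0.0772] turn None F [ 0.2 -2.1  6.5] w 0.0235 gf 31.9
[-0.42866407 -0.22700025 -0.02105469]
```

View pics/c7.png

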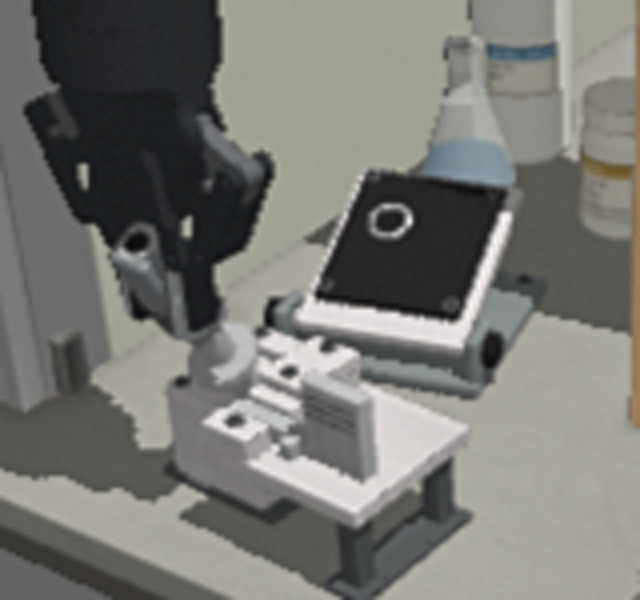

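```bash
cat >> h.py <<'E'
def pen(f,u,v,g=.061,zt=.092):
    "tilt from the handle-top centre pixel, axis in plane through grasp point normal to tool y"
    s=ctrl.state(); R=s['tool_rot']; G=s['ee_pos']-.019*R[:,2]; n=R[:,1]
    o,r=ray(f,u,v); P=o+r*(n@(G-o))/(n@r); d=R.T@(P-G); L=np.hypot(d[0],d[2])
    print('top',P.round(4),'rel tool mm',(d*1e3).round(1),'len',L.round(4),'exp',zt-g,'tilt',np.arctan2(d[0],-d[2]).round(3))
E
python3 - <<'E'
from h import *
S=lambda u,v:(130+u/4-.375,120+v/4-.375)
pen('side5',*S(135,240))
s=ctrl.state();R=s['tool_rot'];G=s['ee_pos']-.019*R[:,2]
for th in(.35,.45,.55,.65):
    ax=np.sin(th)*R[:,0]-np.cos(th)*R[:,2]; P=[G+ax*(z-.061) for z in(.092,.03,.006,0)]
    print(th,((proj('side5',P)-[130,120]+.375)*4).round(0).tolist(),'tip',(G+ax*(-.101)).round(3))
E
```

```text
top [0.4025 0.2362 0.1573] rel tool mm [ 13.   -0.  -29.3] len 0.032 exp 0.031 tilt 0.417
0.35 [[139.0, 238.0], [190.0, 330.0], [208.0, 364.0], [212.0, 372.0]] tip [0.45  0.233 0.033]
0.45 [[135.0, 243.0], [194.0, 326.0], [215.0, 355.0], [220.0, 362.0]] tip [0.459 0.232 0.037]
0.55 [[130.0, 249.0], [198.0, 321.0], [222.0, 346.0], [227.0, 352.0]] tip [0.468 0.232 0.042]
0.65 [[126.0, 254.0], [201.0, 315.0], [228.0, 336.0], [234.0, 342.0]] tip [0.476 0.231 0.048]
```

Request:
{"op": "servo_tool", "data": {
  "series": [
    [0,0,0,0],
    [0,0,0,0],
    [0,0,-0.02,0],
    [0,0,-0.05,0],
    [0,0,-0.1,0],
    [0,0,-0.15,0],
    [0,0,-0.22,0],
    [0,0,-0.3,0],
    [0,0,-0.36,0],
    [0,0,-0.36,0],
    [0,0,-0.36,0]
  ],
  "grip_force": 60
}}

```text
t: 11.65
ee_pos: [0.4157, 0.2354, 0.1989]
tool_rot: [[-0.998, 0.069, 0.0], [0.069, 0.998, 0.001], [-0.0, 0.001, -1.0]]
ft_force: [-0.4, -0.1, -2.2]
grip_width: 0.0233
grasp_force: 59.2
```

Run:
```python
from h import *
a,t=.235,.445; n=np.array([-np.sin(t)*np.cos(a),-np.sin(t)*np.sin(a),np.cos(t)]); sp=np.array([.6178,.262,.0615])
G=sp+n*(.101+.030); print('n',n,'G',G)
plan(G-[0,0,.019],103.5)
```

```text
n [-0.41862646 -0.1002291   0.90261067] G [0.56295993 0.24886999 0.179742  ]
t11.65 at [0.4157 0.2354 0.1989] yaw 86.0 row [-0.584   0.0943  0.1526] turn -0.3882117634930201 F [-0.4 -0.1 -2.2] w 0.0233 gf 59.2
```

Run:
```python
from h import *
snap('top','top6')
a=cv2.imread('pics/top0.png').astype(int);b=cv2.imread('pics/top6.png').astype(int)
d=np.abs(a-b).max(2)>25
for v in range(0,240,12): print(v,''.join('#' if d[v:v+12,u:u+12].mean()>.4 else '.' for u in range(0,560,12)))
print(proj('top6',[[.416,.235,.57],[.48,.25,.57],[.416,.235,.65],[.48,.26,.5]]).round(0).tolist())
print(ctrl.state()['joint_positions'].round(3))
```

```text
0 ...............................................
12 ...............................................
24 ...............................................
36 ...............................................
48 ...............................................
60 ...............................................
72 ...............................................
84 ...............................................
96 ...............................................
108 ...............................................
120 ...............................................
132 ...............................................
144 ...............................................
156 ...............................................
168 ...............................................
180 ...............................................
192 ....###........................................
204 ########.......................................
216 ########.......................................
228 #########.......#..............................
[[18.0, 265.0], [6.0, 180.0], [-71.0, 261.0], [47.0, 196.0]]
[-0.839  0.081  0.274  1.821 -0.023  1.243  0.943]
```

Request:
{"op": "servo_tool", "data": {
  "series": [
    [-0.05,0.01,0.02,-0.1],
    [-0.12,0.02,0.04,-0.2],
    [-0.2,0.03,0.06,-0.3],
    [-0.26,0.04,0.08,-0.39],
    [-0.28,0.04,0.08,-0.39],
    [-0.28,0.04,0.08,-0.39]
  ]
}}

```text
t: 12.2
ee_pos: [0.4863, 0.2393, 0.1767]
tool_rot: [[-0.973, -0.231, -0.003], [-0.231, 0.973, -0.002], [0.003, -0.002, -1.0]]
ft_force: [0.1, -0.3, -2.2]
grip_width: 0.0235
grasp_force: 59.2
```

```bash
cat > dif.py <<'E'
from h import *
import sys
n=sys.argv[1]; snap('top',n)
a=cv2.imread('pics/top0.png').astype(int);b=cv2.imread(f'pics/{n}.png').astype(int)
d=np.abs(a-b).max(2)>25
for v in range(96,264,6): print(v,''.join('#' if d[v:v+6,u:u+8].mean()>.4 else '.' for u in range(0,280,8)))
s=ctrl.state(); print(s['ee_pos'],s['joint_positions'].round(3),s['ft_force'])
E
python3 dif.py top7
```

```text
96 ...................................
102 ...................................
108 ...................................
114 ...................................
120 ...................................
126 ...................................
132 ...................................
138 ......##..####.....................
144 ########.#####.....................
150 ###############....................
156 #########.#####....................
162 #########.#####....................
168 #########..#####...................
174 #########...####...................
180 ##########...###..#................
186 ##########....##...#...............
192 ##########..........#..............
198 ###########........###..##.........
204 ###########........####.##.........
210 ############......########.........
216 ############......########.........
222 #############.....#######..........
228 ##############.....####............
234 ##############....########.........
240 ###############...##..#####..#.....
246 ###############.......#####..###...
252 ###############..........#.........
258 .##############..............#.....
[0.4857876  0.23964137 0.17725147] [-0.76   0.241  0.287  1.691 -0.072  1.223  1.348] [-0.18272527 -0.29568568 -1.32043652]
```

Request:
{"op": "servo_tool", "data": {
  "series": [
    [-0.04,0,0.01,0],
    [-0.08,0,0.02,0],
    [-0.12,0,0.03,0],
    [-0.12,0,0.03,0],
    [-0.12,0,0.03,0]
  ]
}}

```text
t: 12.67
ee_pos: [0.516, 0.2472, 0.1706]
tool_rot: [[-0.972, -0.234, -0.001], [-0.234, 0.972, -0.001], [0.001, -0.0, -1.0]]
ft_force: [0.6, -0.3, -2.1]
grip_width: 0.0231
grasp_force: 59.2
```

```bash
python3 dif.py top8 | head -14;  python3 dif.py top8b | tail -1
python3 - <<'E'
from h import *
a,t=.235,.445; n=np.array([-np.sin(t)*np.cos(a),-np.sin(t)*np.sin(a),np.cos(t)]); sp=np.array([.6178,.262,.0615])
G=sp+n*(.101+.030); plan(G-[0,0,.019],103.5)
E
```

```text
96 ...................................
102 ...................................
108 ...................................
114 ...................................
120 ...................................
126 ...................................
132 ...................................
138 .....####...###....................
144 #########...###....................
150 ##########...###...................
156 ##########....#....................
162 ##########.........#...............
168 ###########.......###..............
174 ###########.......###..............
[0.51555401 0.24726208 0.17092034] [-0.738  0.309  0.292  1.622 -0.093  1.225  1.38 ] [-1.28920032 -0.06886194 -1.06454598]
t12.77 at [0.5156 0.2473 0.1709] yaw 103.5 row [-0.1859 -0.0381  0.0406] turn 0.0009574079571829467 F [-1.3 -0.1 -1.1] w 0.0232 gf 59.2
```

Request:
{"op": "servo_tool", "data": {
  "series": [
    [-0.03,-0.006,0.006,0],
    [-0.06,-0.012,0.012,0],
    [-0.09,-0.018,0.02,0],
    [-0.09,-0.018,0.02,0],
    [-0.12,-0.024,0.026,0],
    [-0.15,-0.03,0.032,0],
    [-0.186,-0.038,0.04,0],
    [-0.186,-0.038,0.04,0],
    [-0.186,-0.038,0.04,0]
  ]
}}

```text
t: 13.52
ee_pos: [0.5636, 0.2485, 0.1605]
tool_rot: [[-0.972, -0.234, -0.001], [-0.234, 0.972, -0.001], [0.001, -0.001, -1.0]]
ft_force: [0.2, -0.2, -1.5]
grip_width: 0.0235
grasp_force: 59.2
```

Run:
```python
from h import *
snap('side','side9'); snap('top','top9')
a=cv2.imread('pics/side9.png')[95:225,185:285];b=cv2.imread('pics/top9.png')[125:255,150:250]
cv2.imwrite('pics/c9.png',cv2.resize(np.hstack([a,b]),None,fx=4,fy=4,interpolation=cv2.INTER_CUBIC))
s=ctrl.state();R=s['tool_rot'];G=s['ee_pos']-.019*R[:,2]; print(s['ee_pos'],s['ft_force'])
for th in(.35,.45,.55):
    ax=np.sin(th)*R[:,0]-np.cos(th)*R[:,2]; P=[G+ax*(z-.061) for z in(.092,.03,.006,0,-.026,-.040)]
    print(th,((proj('side9',P)-[185,95]+.375)*4).round(0).tolist(),((proj('top9',P)-[150,125]+.375)*4+[400,0]).round(0).tolist())
```

```text
[0.5630542  0.2489033  0.16086264] [-1.00248893 -0.09447817 -2.20197549]
0.35 [[101.0, 116.0], [127.0, 209.0], [137.0, 242.0], [139.0, 250.0], [149.0, 284.0], [154.0, 302.0]] [[481.0, 223.0], [517.0, 202.0], [529.0, 195.0], [532.0, 193.0], [545.0, 186.0], [551.0, 182.0]]
0.45 [[99.0, 121.0], [130.0, 204.0], [140.0, 234.0], [143.0, 242.0], [154.0, 272.0], [160.0, 288.0]] [[483.0, 230.0], [514.0, 195.0], [525.0, 182.0], [528.0, 179.0], [539.0, 167.0], [545.0, 160.0]]
0.55 [[97.0, 125.0], [131.0, 200.0], [144.0, 226.0], [147.0, 232.0], [159.0, 260.0], [166.0, 274.0]] [[486.0, 238.0], [512.0, 188.0], [521.0, 170.0], [523.0, 166.0], [533.0, 148.0], [537.0, 139.0]]
```

View pics/c9.png

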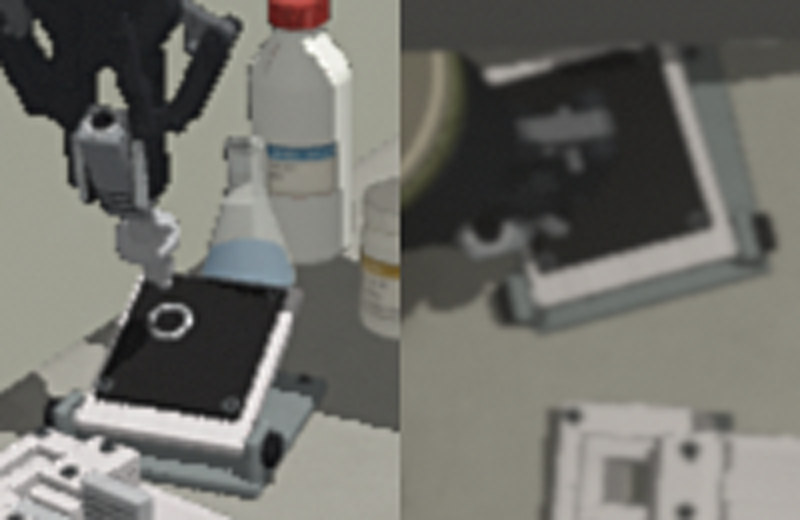

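Run:
```python
from h import *
g=cv2.cvtColor(cv2.imread('pics/side9.png'),cv2.COLOR_BGR2GRAY).astype(int);h=cv2.cvtColor(cv2.imread('pics/side4.png'),cv2.COLOR_BGR2GRAY).astype(int)
print('cols',list(range(212,236)))
for v in range(152,181): print(v,' '.join('%3d'%x for x in g[v,212:236]),' |d',''.join('#' if abs(x)>20 else '.' for x in (g-h)[v,212:236]))
a,t=.235,.445; n=np.array([-np.sin(t)*np.cos(a),-np.sin(t)*np.sin(a),np.cos(t)]); sp=np.array([.6178,.262,.0615])
print(proj('side9',[sp,sp+n*.03,sp+n*.044]).round(1).tolist())
```

```text
cols [212, 213, 214, 215, 216, 217, 218, 219, 220, 221, 222, 223, 224, 225, 226, 227, 228, 229, 230, 231, 232, 233, 234, 235]
152 158 143  97 101 103  95  95  96  97  97  95  90  91  98  97 109 154 181 159 155 156 156 156 157  |d ..##############.#......
153 160 146 102 101 101  95  93  96  96  97  97  93  93  96 100 133 180 179 157 155 156 157 156 157  |d ..##############........
154 158 146 103 101 104 100  93  95  95  96  96  96  96  99 129 183 185 160 156 156 157 157 157 157  |d ..###############.......
155 159 146 102 100 104 102  97  96  96  95  98 100 100 104 143 195 176 139 155 156 156 156 157 158  |d ..############.#.#......
156 159 145 100 100 103 102 102 101 102 101 101 101 105 137 182 178 137 130 155 157 156 156 157 157  |d ..#############.##......
157 157 140  85  96 102 103 102 103 102 102 100 103 131 179 170 136 131 150 156 158 157 156 158 159  |d ..###########..##.......
158 159 153 130  97  99 101 102 102 102 103 102 101 125 155 126 122 151 159 157 157 157 157 158 160  |d ..###########.##........
159 157 159 142  94  95  98  99 101 102 101 101  99 103 111  93  98 133
[... 2115 characters left out ...]
......
176  75  79 109 128  45  16  20  19  21  36  61  62  40  31  31  31  28  49 106 153 138  46  33  37  |d ..##......##............
177  79  90  95  61  20  18  21  20  20  27  64 104  96  57  49  48  67 132 188 110  53  33  36  38  |d .####.....##............
178  86  94  90  32  15  21  22  21  19  22  45  94 135 146 138 137 175 169 127  55  33  36  38  39  |d .###....................
179  92  97  57  22  19  22  23  20  20  25  35  54  80  93  95  92 109  96  53  34  36  38  38  39  |d ###.....................
180 101 105  39  17  20  25  20  21  21  29  36  37  39  41  46  43  42  38  34  36  38  39  38  39  |d ###.....................
[[227.6, 175.2], [224.6, 166.9], [223.2, 162.9]]
```

Request:
{"op": "servo_tool", "data": {
  "series": [
    [-0.005,0.003,0.015,0],
    [-0.012,0.006,0.03,0],
    [-0.02,0.007,0.045,0],
    [-0.027,0.007,0.06,0],
    [-0.034,0.007,0.075,0],
    [-0.039,0.007,0.086,0],
    [-0.039,0.007,0.086,0],
    [-0.039,0.007,0.086,0],
    [-0.039,0.007,0.086,0]
  ]
}}

```text
t: 14.37
ee_pos: [0.5723, 0.2529, 0.1396]
tool_rot: [[-0.972, -0.234, 0.0], [-0.234, 0.972, -0.0], [-0.0, -0.0, -1.0]]
ft_force: [-0.8, 0.4, -1.0]
grip_width: 0.0235
grasp_force: 59.2
```

Run:
```python
from h import *
n=np.array([-.4186,-.1002,.9026])
f=[]
for i in range(6):
    snap('side','side10'); s=ctrl.state(); f.append(s['ft_force'])
print(np.mean(f,0),np.mean(f,0)@n,s['ee_pos'],s['t'])
g=cv2.cvtColor(cv2.imread('pics/side10.png'),cv2.COLOR_BGR2GRAY).astype(int)
for v in range(158,184): print(v,' '.join('%3d'%x for x in g[v,214:240]))
```

```text
[-0.28834591 -0.02417542 -1.41742822] -1.1562467304790427 [0.57224112 0.25294729 0.13971115] 14.6667
158 160 143 109 126  96  94  94  95  97  96  91 102 129 132 152 192 182 157 156 157 159 159 146 109 109 117
159 145 106 100 101  95  93  96  98  97  97  93  91  96  97 111 157 184 157 156 159 160 147 114 105 112 118
160 148 107 101 102 100  95  95  96  97  96  95  94  98  99 129 182 178 142 157 160 145 106 104 107 115 118
161 149 113 102 103 102  96  95  96  96  98  97  97  98 102 141 188 168 155 156 135 101  88 105 111 116 120
162 145 105  98 103 102 101  96  98  98  99 101 102 104 138 185 179 146 144 106  91  84  97 109 113 120 124
163 151 120 100 101 103 103 102 101 101 102 102 104 134 188 183 132 108 104  81  73  86  98 109 113 118 126
164 157 141 104  99 102 103 102 103 103 103 102 102 132 176 153 111  64  53  50  47  53  56  61  63  72  79
165 158 157 136  99  99 101 102 103 103 101 102 101 107 121 113  85  38  31  35  33  36  34  32  22  29  32
166 158 159 142  95  97 100 103 103 103 102  99  98  96  95 106 107  44  34  36  35  36  35  34  35  33  26
167 157 158 155 148 147 116
[... 1108 characters left out ...]
  48  67 131 190 110  53  33  36  39  38  37  38  37
178  89  34  19  22  24  22  21  20  42  71  83 107 138 140 176 170 128  56  32  35  38  39  38  39  38  38
179  57  22  19  20  21  23  21  18  24  35  50  72  96  94 109  97  54  34  35  39  38  35  38  37  38  39
180  39  17  21  22  25  23  22  20  20  26  35  41  47  45  43  40  33  35  37  38  39  39  38  38  38  39
181  28  18  21  23  23  21  21  21  27  36  39  38  36  37  35  34  35  39  39  38  36  39  39  39  38  37
182  17  20  22  22  23  21  23  26  35  40  39  38  38  38  38  40  39  39  39  40  40  39  36  39  40  38
183  17  18  23  22  20  21  27  36  40  40  38  39  41  37  37  37  38  38  39  39  39  38  39  39  38  39
```

Request:
{"op": "servo_tool", "data": {
  "series": [
    [-0.004,0,0.009,0],
    [-0.008,0,0.017,0],
    [-0.012,0,0.025,0],
    [-0.0155,0,0.0325,0],
    [-0.0155,0,0.0325,0],
    [-0.0155,0,0.0325,0]
  ]
}}

```text
t: 15.17
ee_pos: [0.576, 0.2539, 0.1314]
tool_rot: [[-0.972, -0.234, -0.0], [-0.234, 0.972, -0.0], [0.0, 0.0, -1.0]]
ft_force: [-0.7, -0.4, 0.3]
grip_width: 0.0235
grasp_force: 59.4
```

```bash
cat > f.py <<'E'
from h import *
n=np.array([-.4186,-.1002,.9026]); f=[]
for i in range(10):
    ctrl.camera('side'); s=ctrl.state(); f.append(s['ft_force'])
print(np.mean(f,0),'net n',np.mean(f,0)@n+1.16,s['ee_pos'],s['t'],s['torque'])
E
python3 f.py
```

```text
[-0.44829935 -0.21440973  0.0356747 ] net n 1.4013419527910098 [0.57597176 0.25383653 0.13146091] 15.6667 [0.01939416 0.09151873 0.00010485]
```

Request:
{"op": "servo_tool", "data": {
  "series": [
    [-0.003,0,0.007,0],
    [-0.0066,0,0.0138,0],
    [-0.0066,0,0.0138,0],
    [-0.0066,0,0.0138,0],
    [-0.0066,0,0.0138,0]
  ]
}}

```text
t: 16.08
ee_pos: [0.5776, 0.2542, 0.128]
tool_rot: [[-0.972, -0.234, -0.0], [-0.234, 0.972, 0.0], [0.0, 0.0, -1.0]]
ft_force: [-1.3, -0.1, 1.2]
grip_width: 0.0235
grasp_force: 59.5
```

```bash
python3 f.py
python3 - <<'E'
from h import *
snap('side','side11')
g=cv2.cvtColor(cv2.imread('pics/side11.png'),cv2.COLOR_BGR2GRAY).astype(int)
for v in range(164,184): print(v,' '.join('%3d'%x for x in g[v,214:240]))
h=cv2.cvtColor(cv2.imread('pics/side4.png'),cv2.COLOR_BGR2GRAY).astype(int)
# pin and table unchanged since parking / start?
d=np.abs(g-h)>30
for v in range(196,256,5): print(v,''.join('#' if d[v:v+5,u:u+5].mean()>.3 else '.' for u in range(160,280,5)))
s0=cv2.cvtColor(cv2.imread('pics/side0.png'),cv2.COLOR_BGR2GRAY).astype(int)
print('table edge diff',(np.abs(g-s0)[175:205,235:262]>30).mean())
E
```

```text
[-1.08819597 -0.18147232  1.73807524] net n 3.2024890719097527 [0.57757185 0.25424602 0.12800162] 16.5833 [-0.03161057  0.14707207  0.00651231]
164 157 158 145 103 101 101  96  93  95  97  97  96  94  95 102 135 184 192 147  56  49  56  61  64  71  81
165 158 159 145 103 103 104 101  95  96  95  96  98  98 103 131 183 200 181 114  39  31  34  31  23  28  33
166 158 158 146 101  99 102 103  99  97  98  99 101 102 101 113 157 183 137  71  34  32  34  36  34  30  28
167 158 158 145 103 100 103 102 103 101 103 102 103 102 104 132 172 157 117  46  33  34  36  37  36  37  37
168 158 158 157 137 102 102 103 104 102 102 103 102 102 123 158 149 118  71  34  35  34  36  39  39  38  40
169 157 158 159 146  96 100 104 104 104 103 102 102 102 109 121 110 100  44  32  36  38  39  39  38  39  37
170 156 158 164 156  77  86  99 104 103 104 100  98  97  97  97  94  93  68  36  37  38  38  38  38  37  37
171 157 160 169 163  60  51  69  84  89 101  99  97  95  95  95 102 112  86  40  33  38  38  38  39  38  38
172 159 161 161 103  30  19  31  41  52  80  97  98  96  95  94 105 137 144  89  37  35  39 
[... 871 characters left out ...]
  40  39
181  26  18  21  23  21  23  23  21  21  20  23  27  38  38  36  35  36  38  40  39  38  39  38  38  40  39
182  17  22  22  22  22  21  22  22  29  32  27  36  40  38  37  38  39  39  38  40  39  38  38  38  38  38
183  18  22  23  21  22  22  22  28  38  38  37  39  40  38  39  39  37  38  39  39  39  39  38  37  38  38
196 ....##.#................
201 .....####...............
206 #...#####...............
211 #..####.................
216 ######..................
221 ###.....................
226 ###.....................
231 ##......................
236 ###.....................
241 ###.....................
246 ###.....................
251 ........................
table edge diff 0.0
```

```bash
python3 -c "
from bench import ctrl
print(ctrl.finish_job())"
```

```text
the job is handed in; nothing more can be done
None
```

I've handed the job in, and no verdict came back. At hand-in the pin was parked in the notch and let go. The tester was held square to the rubber to within about 0.05 rad, its tip inside the ring pressing about 3.2 N. The camera showed the table still at its angle. I kept clear of the beaker and tape roll but didn't check their positions at the end.

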